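Prove the ratchet of a repaired inspection-camera stand

TASK

The camera stand with the orange grip has just been repaired: prove its ratchet. Draw its rail up by the orange grip, past every tooth to the top notch, let go and take the hand away so that the pawl alone holds it there, then press down the orange pad on the pawl's tail until the rail has sunk all the way home, and let the pawl spring back. Leave the stand with the blue grip as it is.

Things in the scene. Friction and masses are not known exactly. Their poses are not given: they have to be found in the camera images.
- orange_grip (a point): Centre of the orange block (24 x 44 x 24 mm) on top of the orange stand's rail: pinch it across its x, 24 mm, and pull up. Own y: level, to the pawl side; z up. 178 mm over the table with the rail down. From 30 mm below it a 16 mm arm runs to -y, with a black camera (top 20 mm below, 82 mm off). Rail: 0.28 to 0.44 kg, slides vertically only; about 6 N at 50 mm/s pulls it past the teeth.
- orange_pad (a point): Top centre of the orange pad (26 x 28 mm) on the pawl's tail: at rest 106 mm level from the rail's axis on the grip's +y side, 80 mm over the table, bare table below. Sprung up; pressing it 20 to 30 mm down (about 3 N; stop at 34 mm) frees the rail, which sinks by its weight at about 0.1 m/s. Keep it pressed till the rail is down: if let go, the pawl catches the next tooth.
- orange_rail (a joint): Height of the orange rail above fully down, m. 0: fully down. It rests on the pawl at notches 0.015, 0.030, 0.045 and 0.060 (top); each clicks in when the rail is pulled 1 to 3 mm beyond. Hard upper stop at 0.066. Starts on the first notch, 0.015.
- blue_grip (a point): Centre of the blue block of the same size on the second, otherwise identical stand, whose rail starts on its second notch. To be left as it is.

How it is judged:
By the outcome, as a careful person would: the job done as asked, in the order asked, and still so for the second after the job is handed in, with the robot touching nothing.
It also fails if it takes over 40 s, if anything falls off the work surface, if the arm or the gripper's body presses on something with over 40 N, if the wrist force passes 120 N, or if a joint passes its speed limit or range.

ROBOT

A 6-joint arm with a two-finger parallel gripper is mounted at the origin on the work surface. World frame = base frame: x ahead of the robot, y to its left, z up, the work surface at z = 0. Lengths are in m, angles in rad, forces in N, time in s.
With the tool pointing down it reaches from about 0.3 to 0.775 m from the base axis. Payload 14.6 kg.
Tool frame: the origin (TCP) lies on the centre line of the jaws, within the pads' length; the fingertips stand 17 mm ahead of it and the grasp point (between the pads) lies 2 mm behind it; z points along the fingers, x is the direction in which the jaws open and shut, and the axes are right-handed (so a half turn about z gives the same grasp; the last joint's range is limited). The gripper opens to 94 mm and grips with 3 to 60 N. Pads are 16 mm wide; open, the fingers measure 119 mm over their backs; the gripper's body (75 mm by 177 mm) begins 78 mm behind the grasp point.
Start: joints at [1.129, 0.3, 1.521, -0, 1.321, -0.067], TCP at [0.201, 0.512, 0.222] pointing down, gripper open.
Joint ranges: [-3.03, 3.03], [-0.79, 2.21], [0.23, 2.52], [-1.04, 4.18], [0, 3.07], [-2.55, 2.55]. Speed limits (rad/s): [2.22, 2.22, 2.57, 3.14, 3.14, 3.14].

INTERFACE

Orientations are given as [roll, pitch, yaw] about the fixed x, y, z axes, in that order (R = Rz(yaw) Ry(pitch) Rx(roll)).
In Python, from station import ctrl gives the robot as it stands. The module is installed in compiled form; this text tells all that it offers.
- The arm moves only by the tool drive_tool, never from a script. Its argument "increments" is a list of rows, each a list of 3 entries, a list of its own where there are three numbers: the turn, a rotation vector about the tool's x, y, z in degrees, then the shift along the tool's x, y, z in mm, then the opening, from 0 (shut) to 1 (fully open). In form: [[[ax, ay, az], [dx, dy, dz], hand], ...]. A call has 1 to 20 rows; each row shifts and turns the commanded pose from where the row before left it, along the tool's axes as they then stand; what a row does not reach is not made up. A row lasts 1/8 s, in which the tool goes at most 62.5 mm and 10.7 degrees, less where a joint would pass 70% of its speed; a pose out of reach is approached as far as the arm can. A call with a gripper value outside its range is refused whole. The fingers move at their own pace and stop on an object; "squeeze" is the grip in N (left out, the last holds). Time passes only in rows, so rows that do not move let the fingers close. It gives the time, the measured TCP pose, the force and the opening at its end, in the units of the state.
- ctrl.get_obs(): the state, without advancing time (a new reading comes with each control period).
- ctrl.camera(name): name is "side" or "top"; returns the picture (400x640x3 uint8, red, green, blue); there is no depth.
- ctrl.calibration(name): a dict with "fx", "fy", "cx", "cy" (pixels), "rvec" (rotation vector, rad) and "tvec" (3), from world to camera coordinates, as OpenCV has them. Camera axes: x right, y down, z forward; pixel columns grow to the right and rows downward; lengths in m; the calibration is good to about 2 mm. A picture is of the moment at which its call begins. calibration takes no time and is no camera call.
- ctrl.hand_in(): hands the job in, once; it reports no verdict.
The state is a dict: "time_s": time; "qpos": joint angles; "joint_vel": joint speeds; "tau": joint torques, N m; "ee_pos": TCP position; "eef_rot": TCP orientation; "force": force on the tool from outside, world axes, zero at the start; "moment": the same for the moment, N m; "grip_width": finger opening in m.
Only numpy, scipy, OpenCV 4.12 (cv2) and the standard library are available. Lean on these libraries where they do the work, as an engineer would, in place of code of your own. Each camera call takes 0.05 s, during which the arm holds its last target.

## Working session

There is one attempt and no reset: what is moved stays moved. The work goes in short steps, Python scripts to look and compute and a tool call to move; the robot and the scene stay as the last step left them, time stands still between calls to the robot, and variables do not carry over. Pictures are saved under pics/ and viewed, and the job is handed in when it is done.

Besides the shell and the picture viewer there is one more tool, called after ">>>" as name([rows], argument=value, ...), one row to a line, values as JSON. drive_tool: Moves the arm, as the interface text tells. Its arguments: {"type":"object","properties":{"increments":{"type":"array"},"squeeze":{"type":"number"}},"required":["increments"]}

```bash
mkdir -p pics; python3 - <<'E'
from station import ctrl
import cv2
print(ctrl.get_obs())
for n in("side","top"):
    im=ctrl.camera(n); cv2.imwrite(f"pics/{n}0.png",im[:,:,::-1]); print(n,ctrl.calibration(n))
E
```

```text
{'time_s': 0.0, 'qpos': array([ 1.12937905e+00,  3.00479341e-01,  1.52157546e+00, -6.11277820e-06,
        1.32068537e+00, -6.65992599e-02]), 'joint_vel': array([-0.00040131, -0.00090572,  0.00020743, -0.00086356, -0.00128347,
       -0.00057724]), 'tau': array([ 2.85758881e-05, -5.31808376e+01, -3.52727509e+01,  7.08881859e-02,
        2.45351106e-02, -1.30594403e-04]), 'ee_pos': array([0.20125876, 0.51159904, 0.22188417]), 'eef_rot': array([-3.14152219e+00,  1.14537129e-03,  1.19597986e+00]), 'force': array([ 0.40702248, -0.42334561, -0.17604709]), 'moment': array([ 0.01185721,  0.0203753 , -0.02355974]), 'grip_width': 0.0940894187003078}
side {'fx': 460.80783104864895, 'fy': 460.80783104864895, 'cx': 329.7850422708457, 'cy': 197.40128387867347, 'rvec': array([ 2.29037768, -0.39962919,  0.1720108 ]), 'tvec': array([-0.49679844,  0.23377441,  0.76978713])}
top {'fx': 380.75654449474695, 'fy': 380.75654449474695, 'cx': 319.61706287535094, 'cy': 202.50572857577538, 'rvec': array([ 2.14175165, -2.1443153 ,  0.0801399 ]), 'tvec': array([0.02623755, 0.57298083, 0.8000747 ])}
```

View pics/side0.png

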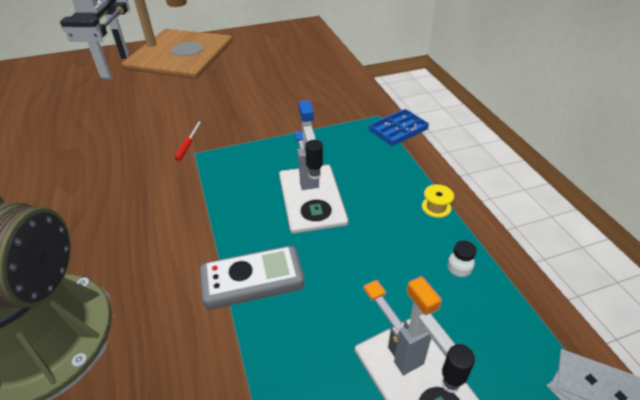

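View pics/top0.png

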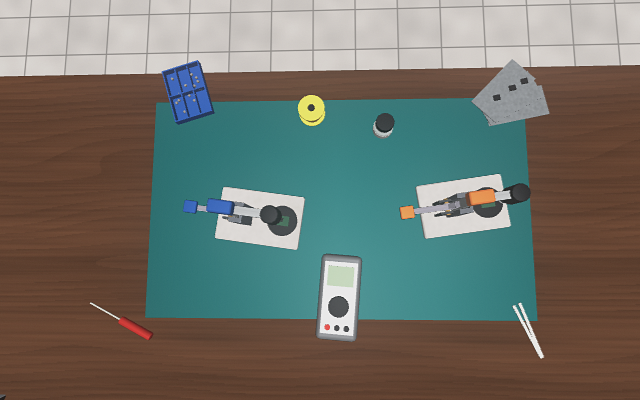

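```bash
cat > h.py <<'E'
import numpy as np,cv2
from station import ctrl
def ray(n,uv):
    c=ctrl.calibration(n);R=cv2.Rodrigues(c['rvec'])[0];t=c['tvec']
    d=R.T@np.array([(uv[0]-c['cx'])/c['fx'],(uv[1]-c['cy'])/c['fy'],1]);return -R.T@t,d
def atz(n,uv,z):
    o,d=ray(n,uv);return o+d*(z-o[2])/d[2]
def proj(n,P):
    c=ctrl.calibration(n);K=np.array([[c['fx'],0,c['cx']],[0,c['fy'],c['cy']],[0,0,1]])
    return cv2.projectPoints(np.array(P,float).reshape(-1,3),c['rvec'],c['tvec'],K,None)[0].reshape(-1,2)
def tri(a,b):
    o1,d1=ray("side",a);o2,d2=ray("top",b)
    A=np.stack([d1,-d2],1);s=np.linalg.lstsq(A,o2-o1,rcond=None)[0]
    p,q=o1+s[0]*d1,o2+s[1]*d2;return (p+q)/2,np.linalg.norm(p-q)
def blobs(im):
    h=cv2.cvtColor(im,cv2.COLOR_RGB2HSV);m=cv2.inRange(h,(8,150,110),(19,255,255))
    n,l,st,ce=cv2.connectedComponentsWithStats(m)
    return [(st[i],ce[i],cv2.minAreaRect(np.argwhere(l==i)[:,::-1].astype(np.float32))) for i in range(1,n) if st[i][4]>40]
E
python3 - <<'E'
from h import *
for n in("side","top"):
    im=cv2.imread(f"pics/{n}0.png")[:,:,::-1].copy()
    for b in blobs(im): print(n,b)
    x0,y0=(340,260) if n=="side" else (390,150)
    cv2.imwrite(f"pics/{n}0z.png",cv2.resize(im[y0:y0+140,x0:x0+160,::-1],None,fx=4,fy=4,interpolation=cv2.INTER_CUBIC))
E
```

```text
side (array([408, 277,  33,  37, 731], dtype=int32), array([423.37619699, 295.30779754]), ((423.30126953125, 295.1561279296875), (37.46244812011719, 21.399091720581055), 51.842769622802734))
side (array([364, 281,  21,  19, 232], dtype=int32), array([374.09913793, 289.67672414]), ((374.1000061035156, 289.7000427246094), (15.652474403381348, 15.65247631072998), 63.43495178222656))
top (array([469, 189,  26,  17, 335], dtype=int32), array([481.5641791, 196.6      ]), ((481.65997314453125, 196.6199951171875), (13.57645034790039, 24.890159606933594), 81.8698959350586))
top (array([400, 206,  15,  13, 155], dtype=int32), array([406.72903226, 211.83225806]), ((406.8243408203125, 211.94593811035156), (12.001126289367676, 13.1519193649292), 80.53767395019531))
```

View pics/side0z.png

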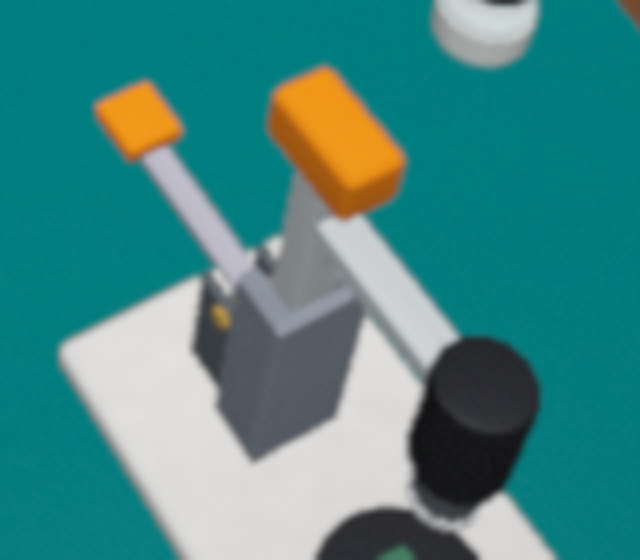

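View pics/top0z.png

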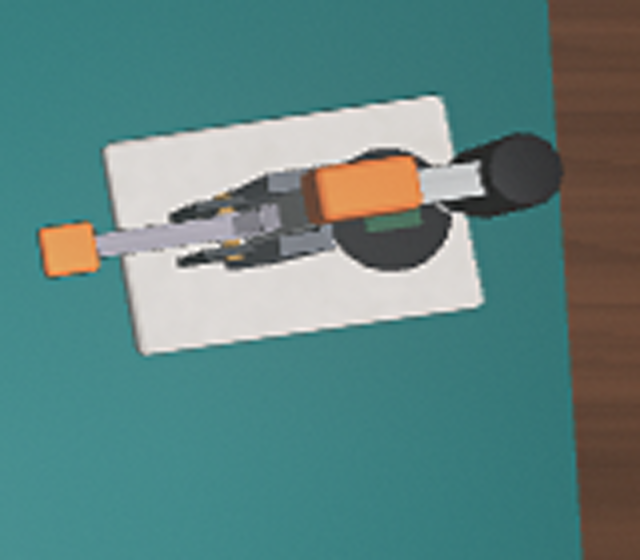

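```bash
python3 - <<'E'
from h import *
g=atz("top",(482.1,196.4),0.205);p=atz("top",(406.7,211.8),0.080)
gs=atz("side",(340+336/4-.4,260+128/4-.4),0.205);ps=atz("side",(374.1,289.4),0.080)
print("top",g,p,p-g,np.hypot(*(p-g)[:2]),"\nside",gs,ps,ps-gs, np.hypot(*(ps-gs)[:2]))
for a in((p-g),(ps-gs)): print(np.degrees(np.arctan2(a[1],a[0])))
o=ctrl.get_obs()
# top face long edges in zoom: (320,170)-(418,157), (320,222)-(420,206)
for a,b in(((318,170),(416,157)),((321,222),(420,206))):
    A=[atz("top",(390+u/4-.4,150+v/4-.4),.205) for u,v in(a,b)];d=A[0]-A[1];print(np.degrees(np.arctan2(d[1],d[0])),np.linalg.norm(d))
print(tri((374.1,289.4),(406.7,211.8)),tri((423.6,291.6),(482.1,196.4)))
E
```

```text
top [ 0.56270934 -0.25930249  0.205     ] [ 0.5479079  -0.15428281  0.08      ] [-0.01480144  0.10501968 -0.125     ] 0.10605760944873772 
side [ 0.56203146 -0.26070313  0.205     ] [ 0.54790411 -0.15596201  0.08      ] [-0.01412735  0.10474112 -0.125     ] 0.10568956541797085
98.02240802198895
97.68162185587684
97.43747988520143 0.04188708538109858
99.1238225194751 0.042390203187198494
(array([ 0.54831431, -0.15471331,  0.07813342]), np.float64(0.0004969895735085321)) (array([ 0.56282163, -0.25983785,  0.20351033]), np.float64(0.00017219166363778012))
```

>>> drive_tool([
  [[0, 0, 10.1], [0, 0, -17], 1],
  [[0, 0, 10.1], [0, 0, -17], 1],
  [[0, 0, 10.1], [0, 0, -17], 1],
  [[0, 0, 10.1], [0, 0, -17], 1],
  [[0, 0, 10.1], [0, 0, -17], 1],
  [[0, 0, 10.1], [0, 0, -17], 1],
])

```text
time_s: 0.85
ee_pos: [0.2013, 0.5117, 0.3247]
eef_rot: [3.141, 0.0, 0.132]
force: [-0.1, -0.1, 0.5]
grip_width: 0.0939
```

>>> drive_tool([
  [[0, 0, 0], [14, 45, 0], 1],
  [[0, 0, 0], [14, 45, 0], 1],
  [[0, 0, 0], [14, 45, 0], 1],
  [[0, 0, 0], [14, 45, 0], 1],
  [[0, 0, 0], [14, 45, 0], 1],
  [[0, 0, 0], [14, 45, 0], 1],
  [[0, 0, 0], [14, 45, 0], 1],
  [[0, 0, 0], [14, 45, 0], 1],
  [[0, 0, 0], [14, 45, 0], 1],
  [[0, 0, 0], [14, 45, 0], 1],
  [[0, 0, 0], [14, 45, 0], 1],
  [[0, 0, 0], [14, 45, 0], 1],
  [[0, 0, 0], [14, 45, 0], 1],
  [[0, 0, 0], [14, 45, 0], 1],
  [[0, 0, 0], [14, 45, 0], 1],
  [[0, 0, 0], [14, 45, 0], 1],
  [[0, 0, 0], [14, 45, 0], 1],
  [[0, 0, 0], [14, 45, 0], 1],
  [[0, 0, 0], [0, 0, 0], 1],
])

```text
time_s: 3.22
ee_pos: [0.5628, -0.258, 0.3224]
eef_rot: [-3.14, 0.002, 0.136]
force: [-0.6, 0.0, -0.3]
grip_width: 0.0938
```

>>> drive_tool([
  [[0, 0, 0], [0, 2, 20], 1],
  [[0, 0, 0], [0, 0, 20], 1],
  [[0, 0, 0], [0, 0, 20], 1],
  [[0, 0, 0], [0, 0, 20], 1],
  [[0, 0, 0], [0, 0, 20], 1],
  [[0, 0, 0], [0, 0, 16], 1],
  [[0, 0, 0], [0, 0, 15], 1],
  [[0, 0, 0], [0, 0, 0], 1],
])

```text
time_s: 4.22
ee_pos: [0.5626, -0.2573, 0.1924]
eef_rot: [-3.141, 0.001, 0.138]
force: [-0.0, -0.4, -0.1]
grip_width: 0.0942
```

```bash
python3 - <<'E'
from h import *
for n in("side","top"):
    im=ctrl.camera(n)
    x0,y0=(330,150) if n=="side" else (370,90)
    cv2.imwrite(f"pics/{n}1z.png",cv2.resize(im[y0:y0+200,x0:x0+240,::-1],None,fx=3,fy=3,interpolation=cv2.INTER_CUBIC))
E
```

```text
(no output)
```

View pics/side1z.png

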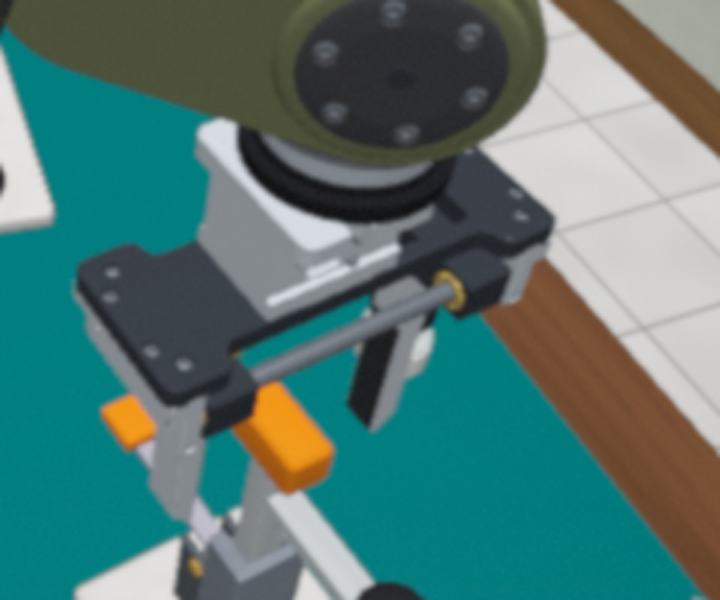

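View pics/top1z.png

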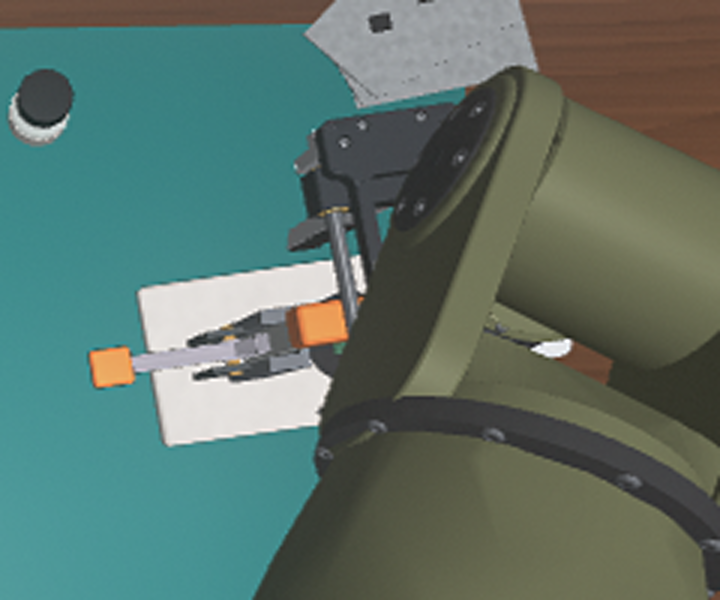

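The long side of the gripper lies along the jaw axis, and the orange block (side view zoom ~(285,435)) sits between the open fingers. Closing.

>>> drive_tool([
  [[0, 0, 0], [0, 2, 1], 0.6],
  [[0, 0, 0], [0, 0, 0], 0.4],
  [[0, 0, 0], [0, 0, 0], 0.2],
  [[0, 0, 0], [0, 0, 0], 0.1],
  [[0, 0, 0], [0, 0, 0], 0.0],
  [[0, 0, 0], [0, 0, 0], 0.0],
  [[0, 0, 0], [0, 0, 0], 0.0],
], squeeze=30)

```text
time_s: 5.2
ee_pos: [0.5632, -0.2597, 0.1924]
eef_rot: [-3.142, 0.0, 0.138]
force: [-0.3, 0.7, 0.5]
grip_width: 0.0273
```

>>> drive_tool([
  [[0, 0, 0], [0, 0, 0], 0.0],
  [[0, 0, 0], [0, 0, 0], 0.0],
])

```text
time_s: 5.45
ee_pos: [0.5635, -0.2596, 0.1925]
eef_rot: [3.141, -0.001, 0.139]
force: [4.8, -0.1, -0.9]
grip_width: 0.0238
```

>>> drive_tool([
  [[0, 0, 0], [0.5, 0, -3], 0.0],
  [[0, 0, 0], [0, 0, -5], 0.0],
  [[0, 0, 0], [0, 0, -6], 0.0],
  [[0, 0, 0], [0, 0, -6], 0.0],
  [[0, 0, 0], [0, 0, -6], 0.0],
  [[0, 0, 0], [0, 0, -6], 0.0],
  [[0, 0, 0], [0, 0, -6], 0.0],
  [[0, 0, 0], [0, 0, -5], 0.0],
  [[0, 0, 0], [0, 0, -3], 0.0],
  [[0, 0, 0], [0, 0, 0], 0.0],
  [[0, 0, 0], [0, 0, 0], 0.0],
])

```text
time_s: 6.82
ee_pos: [0.5636, -0.2596, 0.2386]
eef_rot: [3.142, 0.0, 0.138]
force: [-1.4, -0.8, -2.5]
grip_width: 0.0237
```

>>> drive_tool([
  [[0, 0, 0], [0, 0, -1.5], 0.0],
  [[0, 0, 0], [0, 0, -1], 0.0],
  [[0, 0, 0], [0, 0, 0], 0.0],
])

```text
time_s: 7.2
ee_pos: [0.5636, -0.2596, 0.241]
eef_rot: [-3.142, 0.0, 0.138]
force: [-2.3, -0.3, -2.7]
grip_width: 0.0241
```

>>> drive_tool([
  [[0, 0, 0], [0, 0, -1], 0.0],
  [[0, 0, 0], [0, 0, 0], 0.0],
])

```text
time_s: 7.45
ee_pos: [0.5636, -0.2596, 0.242]
eef_rot: [-3.142, 0.0, 0.138]
force: [-2.4, -0.9, -2.7]
grip_width: 0.024
```

>>> drive_tool([
  [[0, 0, 0], [0, 0, 1.5], 0.0],
  [[0, 0, 0], [0, 0, 1.5], 0.0],
  [[0, 0, 0], [0, 0, 1], 0.0],
  [[0, 0, 0], [0, 0, 0], 0.0],
])

```text
time_s: 7.95
ee_pos: [0.5636, -0.2596, 0.2377]
eef_rot: [-3.141, 0.0, 0.138]
force: [-4.3, -0.3, -3.8]
grip_width: 0.0236
```

>>> drive_tool([
  [[0, 0, 0], [0, 0, 1], 0.0],
  [[0, 0, 0], [0, 0, 0], 0.0],
])

```text
time_s: 8.2
ee_pos: [0.5636, -0.2596, 0.2374]
eef_rot: [3.141, -0.0, 0.138]
force: [-5.3, -0.1, 1.5]
grip_width: 0.0238
```

```bash
python3 - <<'E'
from h import *
for n in("side",):
    im=ctrl.camera(n)
    x0,y0=(330,150) if n=="side" else (370,90)
    cv2.imwrite(f"pics/{n}2z.png",cv2.resize(im[y0:y0+200,x0:x0+240,::-1],None,fx=3,fy=3,interpolation=cv2.INTER_CUBIC))
E
```

```text
(no output)
```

View pics/side2z.png

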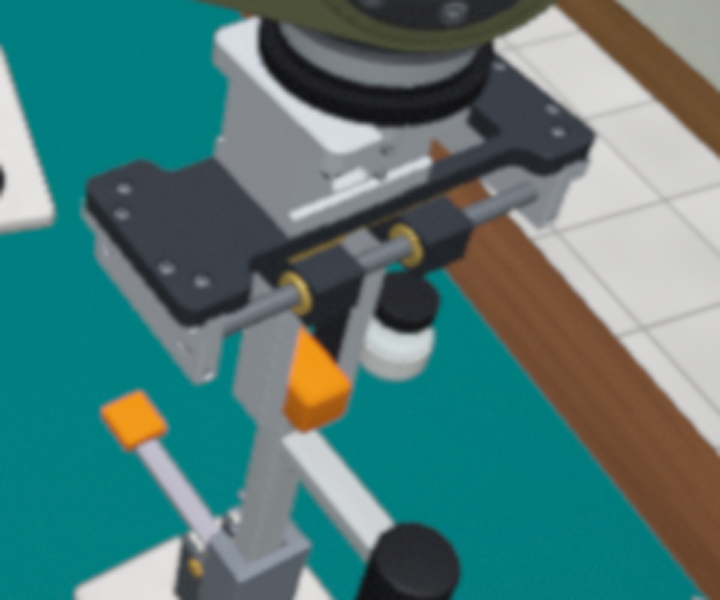

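The rail is up in the fingers (block at ~(318,385) in the zoom), and the force turned upward as I lowered, so the pawl has the load. Releasing and backing straight up.

>>> drive_tool([
  [[0, 0, 0], [-0.5, 0, 0], 0.1],
  [[0, 0, 0], [0, 0, 0], 0.4],
  [[0, 0, 0], [0, 0, 0], 0.8],
  [[0, 0, 0], [0, 0, 0], 1],
  [[0, 0, 0], [0, 0, 0], 1],
  [[0, 0, 0], [0, 0, 0], 1],
])

```text
time_s: 9.0
ee_pos: [0.5632, -0.2597, 0.2369]
eef_rot: [3.142, -0.0, 0.138]
force: [0.3, 0.7, -0.1]
grip_width: 0.07
```

>>> drive_tool([
  [[0, 0, 0], [0, 0, -10], 1],
  [[0, 0, 0], [0, 0, -20], 1],
  [[0, 0, 0], [0, 0, -25], 1],
  [[0, 0, 0], [0, 0, -15], 1],
  [[0, 0, 0], [0, -26, 0], 1],
  [[0, 0, 0], [0, -27, 0], 1],
  [[0, 0, 0], [0, -27, 0], 0.5],
  [[0, 0, 0], [0, -26, 0], 0],
  [[0, 0, 0], [0, 0, 0], 0],
  [[0, 0, 0], [0, 0, 0], 0],
  [[0, 0, 0], [0, 0, 0], 0],
])

```text
time_s: 10.38
ee_pos: [0.5486, -0.1554, 0.3068]
eef_rot: [-3.142, 0.0, 0.138]
force: [-0.7, -0.2, 0.3]
grip_width: 0.0474
```

```bash
python3 - <<'E'
from h import *
for n in("side","top"):
    im=ctrl.camera(n)
    for b in blobs(im): print(n,b[0],b[1])
    x0,y0=(330,150) if n=="side" else (370,90)
    cv2.imwrite(f"pics/{n}3z.png",cv2.resize(im[y0:y0+200,x0:x0+240,::-1],None,fx=3,fy=3,interpolation=cv2.INTER_CUBIC))
for z in(.045,.06): print(proj("side",[.5625,-.26,.190+z]),proj("side",[.5625,-.26,.178+z]))
E
```

```text
side [412 255  35  38 815] [428.36196319 273.85398773]
side [364 281  21  19 231] [374.10822511 289.63636364]
top [400 206  15  13 146] [407.02054795 211.68493151]
[[426.9863662  276.62034568]] [[425.62896013 282.52188439]]
[[428.7388627  269.00108853]] [[427.33182181 275.11842249]]
```

View pics/side3z.png

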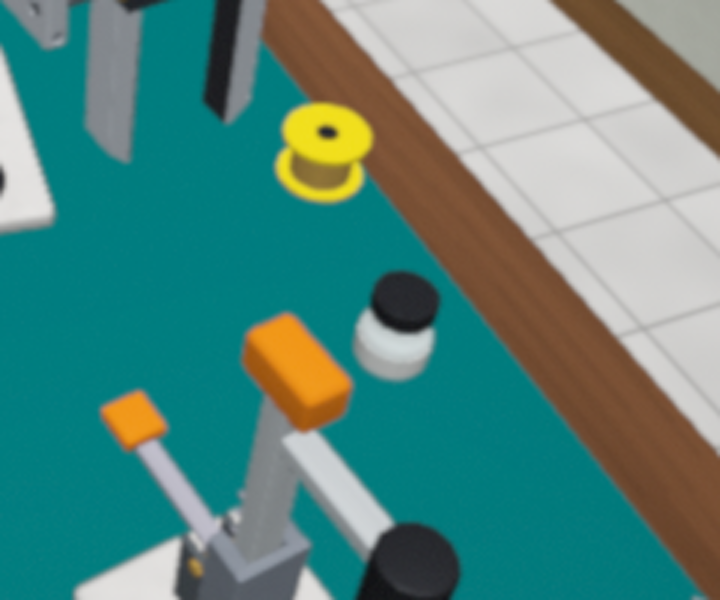

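View pics/top3z.png

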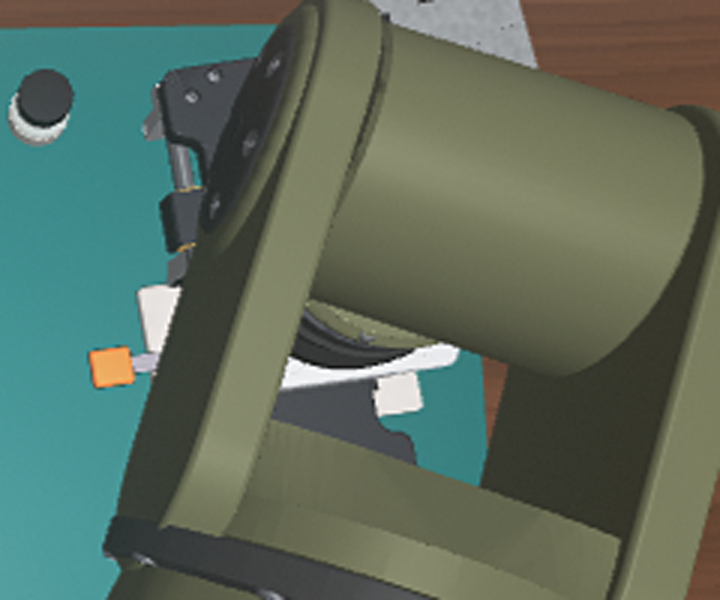

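The rail stays on the top notch with the hand off: the block moved up 21.5 px from the start, where 45 mm predicts about 21.8. Before lowering, I'll check how the wrist's bulk clears the raised grip.

```bash
python3 - <<'E'
from h import *
P,e=tri((330+400/3,150+80/3),(370+445/3,90+165/3));print("hub face centre",P,e,P-[.5626,-.2573,.1924])
im=ctrl.camera("side");cv2.imwrite("pics/side4.png",im[:,:,::-1])
im=ctrl.camera("top");cv2.imwrite("pics/top4.png",im[:,:,::-1])
print(ctrl.get_obs()['qpos'])
E
```

```text
hub face centre [ 0.60174755 -0.24108483  0.37250044] 0.01183004590760002 [0.03914755 0.01621517 0.18010044]
[-3.39726766e-01  2.97846129e-01  1.32986502e+00 -3.12007513e-05
  1.51416120e+00 -4.77549383e-01]
```

View pics/side4.png

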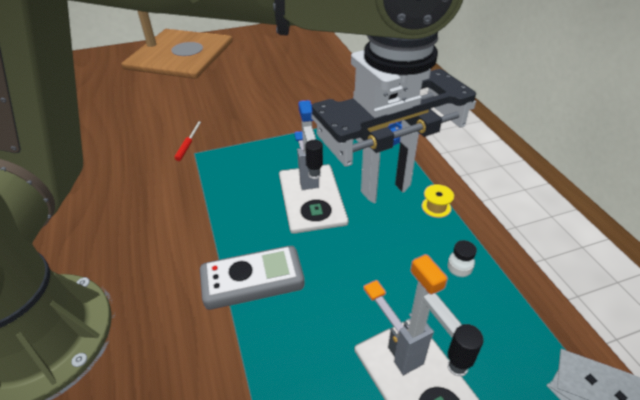

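View pics/top4.png

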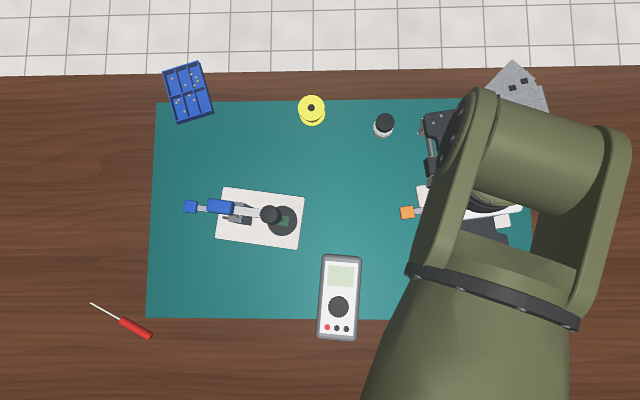

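```bash
python3 - <<'E'
from h import *
from scipy.optimize import least_squares as ls
t=np.array([.5486,-.1554,.3068])
c=ctrl.calibration("side");R=cv2.Rodrigues(c['rvec'])[0];print("cam",-R.T@c['tvec'])
lat=np.array([.334,.943,0])
f=lambda p:(proj("side",t+p[0]*lat+[0,0,p[1]])[0]-[406,2])
r=ls(f,[.05,.2]);print(r.x,r.fun)
w=r.x[0]
# lower rim of hub/fork: radius from pixel row ~38 (side4, x~415)
g=lambda p:(proj("side",t+w*lat+[p[0],p[1]*0,p[1]])[0]-[412,38])
r=ls(g,[0,.15]);print(r.x)
for z in(.1,.15,.2):print(z,proj("side",t+[0,0,z])[0])
E
```

```text
cam [ 0.33172229 -0.54978893  0.69406329]
[-0.00513217  0.22832711] [ 1.47792889e-12 -1.22213351e-12]
[0.01109047 0.1919599 ]
0.1 [392.86258007 116.23463928]
0.15 [397.18389479  75.89415879]
0.2 [402.15381363  29.49880756]
```

```bash
python3 - <<'E'
from h import *
c=ctrl.calibration("top");R=cv2.Rodrigues(c['rvec'])[0];print("cam",-R.T@c['tvec'])
t=np.array([.5486,-.1554,.3068]);lat=np.array([.334,.943,0])
for z in(.5,.535,.58):
  for uv in((455,130),(428,230),(485,92),(622,160),(628,140),(595,300)):
    P=atz("top",uv,z);d=P-t;print(z,uv,P.round(3),"lat",round(d@lat,3))
# lower rim, seen in side view at lateral = right prong
for w in(-.03,-.06,-.09):
  for uv in((440,32),(410,38)):
    # intersect ray with plane lat=w
    o,d=ray("side",uv);s=(w-(o-t)@lat)/(d@lat);print(w,uv,(o+s*d-t).round(3))
E
```

```text
cam [ 0.47735207 -0.00791652  0.86092235]
0.5 (455, 130) [ 0.589 -0.124  0.5  ] lat 0.043
0.5 (428, 230) [ 0.493 -0.095  0.5  ] lat 0.038
0.5 (485, 92) [ 0.626 -0.154  0.5  ] lat 0.027
0.5 (622, 160) [ 0.558 -0.277  0.5  ] lat -0.111
0.5 (628, 140) [ 0.577 -0.284  0.5  ] lat -0.112
0.5 (595, 300) [ 0.43  -0.242  0.5  ] lat -0.121
0.535 (455, 130) [ 0.578 -0.112  0.535] lat 0.05
0.535 (428, 230) [ 0.491 -0.086  0.535] lat 0.046
0.535 (485, 92) [ 0.612 -0.14   0.535] lat 0.036
0.535 (622, 160) [ 0.55  -0.251  0.535] lat -0.089
0.535 (628, 140) [ 0.568 -0.257  0.535] lat -0.09
0.535 (595, 300) [ 0.434 -0.219  0.535] lat -0.098
0.58 (455, 130) [ 0.564 -0.098  0.58 ] lat 0.059
0.58 (428, 230) [ 0.489 -0.076  0.58 ] lat 0.055
0.58 (485, 92) [ 0.593 -0.121  0.58 ] lat 0.047
0.58 (622, 160) [ 0.54  -0.217  0.58 ] lat -0.061
0.58 (628, 140) [ 0.555 -0.223  0.58 ] lat -0.061
0.58 (595, 300) [ 0.44 -0.19  0.58] lat -0.069
-0.03 (440, 32) [ 0.018 -0.038  0.21 ]
-0.03 (410, 38) [-0.007 -0.029  0.205]
-0.06 (440, 32) [ 0.001 -0.064  0.223]
-0.06 (410, 38) [-0.022 -0.056  0.218]
-0.09 (440, 32) [-0.016 -0.09   0.236]
-0.09 (410, 38) [-0.037 -0.082  0.231]
```

>>> drive_tool([
  [[0, 0, 0], [0, -2, 25], 0],
  [[0, 0, 0], [0, 0, 30], 0],
  [[0, 0, 0], [0, 0, 30], 0],
  [[0, 0, 0], [0, 0, 30], 0],
  [[0, 0, 0], [0, 0, 30], 0],
  [[0, 0, 0], [0, 0, 25], 0],
  [[0, 0, 0], [0, 0, 20], 0],
  [[0, 0, 0], [0, 0, 10], 0],
  [[0, 0, 0], [0, 0, 0], 0],
])

```text
time_s: 11.7
ee_pos: [0.5482, -0.1528, 0.1067]
eef_rot: [-3.141, 0.001, 0.138]
force: [0.8, 0.1, 0.1]
grip_width: 0.0007
```

```bash
python3 - <<'E'
from h import *
im=ctrl.camera("side");cv2.imwrite("pics/side5.png",cv2.resize(im[150:350,250:490,::-1],None,fx=3,fy=3,interpolation=cv2.INTER_CUBIC))
for b in blobs(im): print(b[0],b[1])
E
```

```text
[173 139  20  24  41] [182.75609756 152.87804878]
[412 255  35  38 815] [428.36196319 273.85398773]
[364 285  21  15 167] [374.01796407 291.56886228]
```

View pics/side5.png

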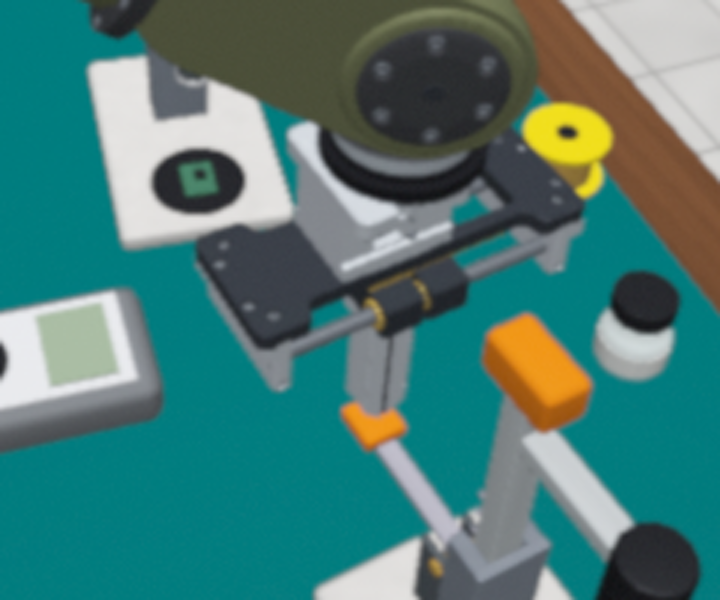

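The closed fingers are about 10 mm above the pad (zoom ~(375,425)), well clear of the raised block (538,370). Pressing 27 mm.

>>> drive_tool([
  [[0, 0, 0], [0, 1, 6], 0],
  [[0, 0, 0], [0, 0, 6], 0],
  [[0, 0, 0], [0, 0, 6], 0],
  [[0, 0, 0], [0, 0, 6], 0],
  [[0, 0, 0], [0, 0, 6], 0],
  [[0, 0, 0], [0, 0, 5], 0],
  [[0, 0, 0], [0, 0, 2], 0],
  [[0, 0, 0], [0, 0, 0], 0],
  [[0, 0, 0], [0, 0, 0], 0],
  [[0, 0, 0], [0, 0, 0], 0],
  [[0, 0, 0], [0, 0, 0], 0],
  [[0, 0, 0], [0, 0, 0], 0],
  [[0, 0, 0], [0, 0, 0], 0],
  [[0, 0, 0], [0, 0, 0], 0],
])

```text
time_s: 13.5
ee_pos: [0.5484, -0.1537, 0.0699]
eef_rot: [3.142, 0.0, 0.138]
force: [0.2, -0.4, 2.0]
grip_width: 0.0008
```

```bash
python3 - <<'E'
from h import *
im=ctrl.camera("side");cv2.imwrite("pics/side6.png",cv2.resize(im[200:400,250:490,::-1],None,fx=3,fy=3,interpolation=cv2.INTER_CUBIC))
for b in blobs(im): print(b[0],b[1])
print(proj("side",[[.5625,-.26,.178],[.5625,-.26,.193]]))
E
```

```text
[406 284  33  36 705] [421.84397163 301.8893617 ]
[364 298  20  12 110] [373.54545455 303.4       ]
[[420.86326704 303.24149279]
 [422.39760874 296.57069832]]
```

View pics/side6.png

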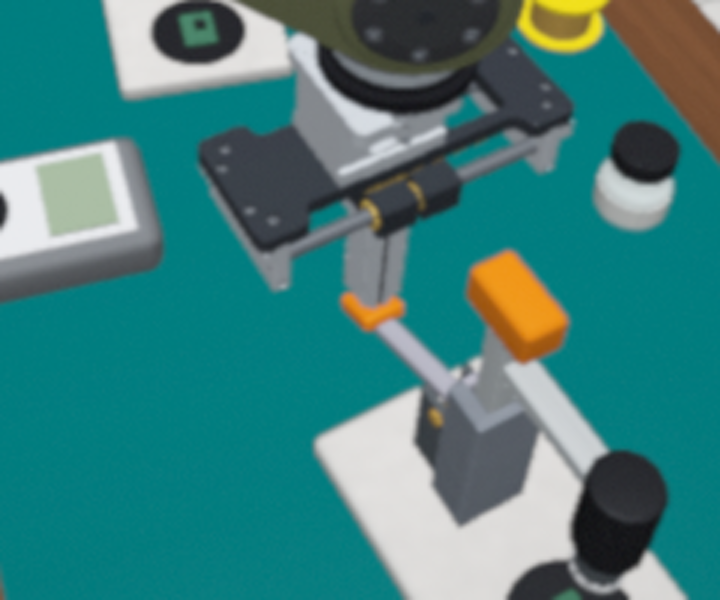

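The block is 6.6 px lower than at the start (15 mm predicts 6.7), so the rail is home with the pad pressed. A short hold, then lift off.

>>> drive_tool([
  [[0, 0, 0], [0, 0, 0], 0],
  [[0, 0, 0], [0, 0, 0], 0],
  [[0, 0, 0], [0, 0, -5], 0],
  [[0, 0, 0], [0, 0, -7], 0],
  [[0, 0, 0], [0, 0, -8], 0],
  [[0, 0, 0], [0, 0, -10], 0],
  [[0, 0, 0], [0, 0, -20], 0],
  [[0, 0, 0], [0, 0, -40], 0],
  [[0, 0, 0], [0, 0, -40], 0],
  [[0, 0, 0], [0, 0, -40], 0],
  [[0, 0, 0], [0, 0, 0], 0],
  [[0, 0, 0], [0, 0, 0], 0],
])

```text
time_s: 15.05
ee_pos: [0.5481, -0.1536, 0.2393]
eef_rot: [-3.141, 0.001, 0.138]
force: [0.7, -0.7, -0.1]
grip_width: 0.0005
```

```bash
python3 - <<'E'
from h import *
im=ctrl.camera("side");cv2.imwrite("pics/side7.png",im[:,:,::-1])
for b in blobs(im): print(b[0],b[1])
im=ctrl.camera("top");cv2.imwrite("pics/top7.png",im[:,:,::-1])
for b in blobs(im): print(b[0],b[1])
for n in("side","top"):
  for k in(0,7):
    h=cv2.cvtColor(cv2.imread(f"pics/{n}{k}.png"),cv2.COLOR_BGR2HSV);m=cv2.inRange(h,(105,180,90),(118,255,255))
    _,_,s,c=cv2.connectedComponentsWithStats(m);print(n,k,[(s[i][4],c[i].round(1)) for i in range(1,len(s)) if s[i][4]>40])
E
```

```text
[364 281  21  19 232] [374.09913793 289.67672414]
[406 284  33  36 704] [421.82954545 301.89488636]
[400 206  11  13 100] [404.62 211.34]
side 0 [(np.int32(203), array([305.9, 110.6])), (np.int32(1024), array([397.2, 127.2])), (np.int32(43), array([298.3, 135.6]))]
side 7 [(np.int32(203), array([305.9, 110.5])), (np.int32(42), array([298.2, 135.5]))]
top 0 []
top 7 []
```

View pics/side7.png

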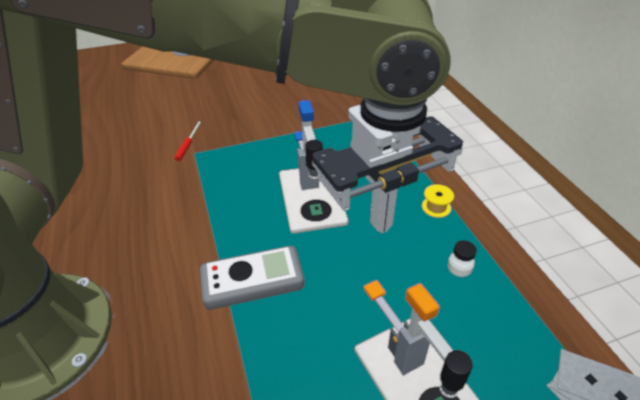

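The rail is home (block at (421.8,301.9)), the pad is back at its rest pixel (374.1,289.7), the blue grip is unmoved at (305.9,110.5) and the hand is clear. Handing in.

```bash
python3 -c "
from station import ctrl
print(ctrl.hand_in())"
```

```text
the job is handed in; nothing more can be done
None
```

I tested the orange stand's ratchet in the order you asked and handed the job in at about 15 s of the 40 s allowed.

- **Raise:** I pinched the orange grip and drew the rail up to about 0.0645 m, past every tooth. I then eased it down until the wrist force turned upward, which showed the pawl had the load, and opened the hand.
- **Hold:** With the hand away, the block stood 21.5 px higher than at the start. A move to the top notch predicts about 21.8 px. It was still there just before I pressed the pad.
- **Release:** I pressed the pad about 27 mm down with the shut fingers, at about 2 N, and held it until the rail had sunk. The block ended 6.6 px below its starting height, against 6.7 px predicted for fully down.
- **Last checks:** After I lifted off, the pad was back at its starting pixel and the rail stayed down. In the side view the blue grip had moved no more than 0.1 px. The arm was touching nothing.

Two checks were weaker. In the last top view the arm partly hid the orange stand, and my colour filter did not pick out the blue parts in that view. The final readings therefore rest on the side camera. No check disagreed.

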